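# Hook the spice shelf onto its slotted upright

### The job

Pick up the little metal spice shelf and hang it on the slotted upright: feel its two hook tabs into the top two slots, push it back until its rear plate is flush, then, still gripping it, press it down firmly (about 10 N) until it stops and let go, so it hangs level by itself. Work gently: never force the shelf against the upright with more than 18 N, and leave the loose spice jars and tin nearby where they stand.

Things in the scene. Friction and masses are not known exactly. Their poses are not given: they have to be found in the camera images.
- shelf: Small bare aluminium shelf, 0.2-0.4 kg, standing level on the worktop. Origin: underside, middle of its REAR face (goes against the upright); x points rearward, y left, z up. Floor x -105 to 0 mm, 110 mm wide, 4 mm thick; 14 mm rim at front and sides; rear plate 44 wide, 4 thick, 95 high. Origin when home in the top slots: x 0, y 0, z 80 (+/-15) in the stand's frame.
- shelf_grip (a point): Grip point on the shelf, 55 mm in front of its rear face on the middle line, 57 mm above its underside: on the solid upright divider, 8 mm thick in y, x -93 to -3 mm, top at z 72. Take it from above across the 8 mm; free lanes of 48 mm on both sides. Axes as the shelf's.
- shelf_tab (a point): Tip of the upper hook tab, 11 mm behind the rear face, at lip-bottom height (69 mm above the underside). Tab 10 mm wide; stem 7 mm high (underside z 76) with a lip (x 6 to 11) hanging 7 mm below it: 14 mm high in all at its end. A second, equal tab sits 40 mm lower. Flush in the slots, the shelf drops 7 to 10.5 mm until the stems stand on the lower slot edges, lips behind the strip.
- stand: Fixed slotted upright. Origin: on the worktop under the middle of the strip's FRONT face; x points away from the robot into the strip, z up. Steel strip 70 mm wide, 4 thick, z 23 to 208, open behind for the lips; frame to z 214; foot 170 mm wide, 6 thick, x -20 to 130. Rubber buffers: the strip yields back by 0.8 N/mm up to a hard stop at 7 mm, down by 4 N/mm, and springs back.
- top_slot (a point): NOMINAL middle of the lower edge of the topmost slot, in the strip's front face, 156 mm above the worktop; fixed to the stand, axes as the stand's. One column of four slots, each 15 mm wide, 17.5 high, pitch 40. The strip is clamped up to 15 mm higher or lower than nominal, differently each time; this reading does not tell it: the slots must be felt (or seen).
- spice_a: bystander: spice jar, 41 mm diameter, 105 mm high, origin under its centre
- spice_b: bystander: second spice jar, same size, origin under its centre
- tin: bystander: food tin, 75 mm diameter, 58 mm high, origin under its centre

How it is judged (in metres and radians):
On the way, in this order (a step that is already met when the one before it is completed fails the run):
1. the shelf is lifted clear of the worktop in the fingers (height (world z) of shelf above 0.03 m and contact force between the fingers and shelf above 1 N), for 0.2 s.
2. still gripped, with its tabs in the top two slots and its rear plate at the strip, the shelf is pressed down firmly (contact force between the fingers and shelf above 1 N and x of shelf in the frame of stand between -0.003 and 0.006 m and z of shelf in the frame of stand between 0.059 and 0.097 m and contact force between shelf and stand above 7 N), for 0.1 s.
At the end, for the whole second after the job is handed in: The shelf hangs by itself, released and at rest, from the top two slots: rear plate flush with the strip within 3 mm, sideways within 4 mm, origin 62 to 97 mm above the stand's origin, level and square within 0.08 rad (x of shelf in the frame of stand between -0.003 and 0.003 m and y of shelf in the frame of stand between -0.004 and 0.004 m and z of shelf in the frame of stand between 0.062 and 0.097 m and angle between shelf's own z axis and vertical below 0.08 rad and angle between the x axis of shelf and the x axis of stand, either way round below 0.08 rad and linear speed of shelf below 0.02 m/s); the robot touches nothing.
It fails at once if the shelf is forced against the upright with more than 18 N (contact force between shelf and stand above 18 N).
It fails at once if a bystander is moved by more than 15 mm (distance of any of spice_a, spice_b, tin from where it was at the start of the episode above 0.015 m).
It also fails if it takes over 43 s, if anything falls off the work surface, if the arm or the gripper's body presses on something with over 40 N, if the wrist force passes 120 N, or if a joint passes its speed limit or range.

### The arm

A 7-joint arm with a two-finger parallel gripper is mounted at the origin on a cart in front of the work surface, level with it; the furniture and walls round the work are solid. World frame = base frame: x ahead of the robot, y to its left, z up, the work surface at z = 0. Lengths are in mm, angles in rad, forces in N, time in s.
With the tool pointing down it reaches from about 400 to 875 mm from the base axis. Payload 4.4 kg.
Tool frame: the origin (TCP) lies midway between the tips of the shut fingers; the grasp point (between the pads) lies ctrl.grip_depth behind it (ctrl.grip_depth is the distance from the TCP to the grasp point, in mm); z points along the fingers, y is the line along which they close (so a half turn about z gives the same grasp; the last joint's range is limited). The gripper opens to 85 mm and grips with 20 to 120 N. Pads are 22 mm wide; open, the fingers measure 114 mm over their backs; the gripper's body (76 mm by 85 mm) begins 54 mm behind the grasp point. The pads swing forward as they close: fully open they stand 13 mm farther back than shut.
Start: joints at [1.071, 0.628, 0.038, 1.517, -0.027, 0.996, -0.02], TCP at [273.237, -589.796, 231.313] pointing down, gripper open.
Joint ranges: [-3.06, 3.06], [-0.37, 2.12], [-1.25, 1.32], [0.18, 2.47], [-1.1, 4.24], [0.23, 1.98], [-2.94, 2.94]. Speed limits (rad/s): [2.57, 2.57, 3.14, 3.14, 3.14, 3.14, 3.14].

### API

Orientations are given as [roll, pitch, yaw] about the fixed x, y, z axes, in that order (R = Rz(yaw) Ry(pitch) Rx(roll)).
In Python, from cell import ctrl gives the robot as it stands.
- The arm moves only by the tool carry_out, never from a script. Its argument "deltas" is one flat list of numbers, 7 for each row, row after row: the turn, a rotation vector about the tool's x, y, z in degrees, then the shift along the tool's x, y, z in m, then the closure, from -1 (fully open) to 1 (shut). In form: [wx, wy, wz, dx, dy, dz, claw, wx, wy, wz, dx, dy, dz, claw, ...]. A call has 1 to 12 rows; each row shifts and turns the commanded pose from where the row before left it, along the tool's axes as they then stand; what a row does not reach is not made up. A row lasts 1/8 s, in which the tool goes at most 62.5 mm and 10.7 degrees, less where a joint would pass 70% of its speed; a pose out of reach is approached as far as the arm can. A call with a gripper value outside its range is refused whole. The fingers move at their own pace and stop on an object; the grip force is fixed at half the most. Time passes only in rows, so rows that do not move let the fingers close. It gives the time, the measured TCP pose, the force, the opening and the grip force at its end, in the units of the state.
- ctrl.read_state(): the state, without advancing time (a new reading comes with each control period).
- ctrl.get_image(name): name is "scene" or "top" or "wrist"; returns the picture (420x560x3 uint8, red, green, blue); there is no depth.
- ctrl.calibration(name): a dict with "mtx" (3x3 intrinsics, pixels), "distortion" ([k1, k2, p1, p2, k3] as OpenCV has them; the pictures are not rectified), "R" (3x3) and "t" (3): a world point X has camera coordinates R X + t. Camera axes: x right, y down, z forward; pixel columns grow to the right and rows downward; lengths in mm; the calibration is good to about 2 mm. A picture is of the moment at which its call begins: read the wrist's pose just before it. calibration takes no time and is no camera call; for the wrist camera it gives the pose at the moment of the call.
- ctrl.finish_job(): hands the job in; it is judged then, once.
The state is a dict: "clock": time; "qpos": joint angles; "qd": joint speeds; "tau": joint torques, N m; "eef_pos": TCP position; "tool_rot": TCP orientation; "force": force on the tool from outside, world axes, zero at the start; "torque": the same for the moment, N m; "width": finger opening in mm; "gripper_force": force on a finger pad.
Only numpy, scipy, OpenCV 4.12 (cv2) and the standard library are available. Lean on these libraries where they do the work, as an engineer would, in place of code of your own. Each camera call takes 0.05 s, during which the arm holds its last target. There are 200 camera calls.

## Working session

There is one attempt and no reset: what is moved stays moved. The work goes in short steps, Python scripts to look and compute and a tool call to move; the robot and the scene stay as the last step left them, time stands still between calls to the robot, and variables do not carry over. Pictures are saved under pics/ and viewed, at most 10 in all, crops included, and the job is handed in when it is done.

Besides the shell and the picture viewer there is one more tool, called after ">>>" by a JSON object that holds its "name" and its "arguments". carry_out: Moves the arm, as the interface text tells. Its arguments: {"type":"object","properties":{"deltas":{"type":"array"}},"required":["deltas"]}

```bash
ls; mkdir -p pics; python3 - <<'E'
from cell import ctrl
import cv2,numpy as np
s=ctrl.read_state();print(s,ctrl.grip_depth)
for n in("scene","top"):
    cv2.imwrite(f"pics/{n}0.png",ctrl.get_image(n)[:,:,::-1])
    c=ctrl.calibration(n);print(n,np.round(c["mtx"],1).tolist(),c["distortion"],np.round(c["R"],4).tolist(),np.round(c["t"],1), -np.array(c["R"]).T@c["t"])
E
```

```text
pics
{'clock': 0.0, 'qpos': array([ 1.07117587,  0.62934703,  0.03844849,  1.51838006, -0.02702762,
        0.9962636 , -0.02000853]), 'qd': array([-0.00134591, -0.00020467, -0.00052429, -0.0009438 ,  0.0010944 ,
       -0.0003464 ,  0.00045421]), 'tau': array([-2.78806519e-04, -5.63402224e+01,  1.22610893e+00, -1.93441576e+01,
        1.10861540e-02,  1.07346955e-02, -2.26401460e-05]), 'eef_pos': array([ 272.9906463 , -589.21161324,  230.38474278]), 'tool_rot': array([-3.13971258e+00,  5.63670533e-06,  4.33791339e-01]), 'force': array([ 0.58383714, -0.38983468,  0.28173203]), 'torque': array([-0.01623603, -0.02244192,  0.00564658]), 'gripper_force': 0.0, 'width': 85.30211954912528} 18.700000000000003
scene [[426.0, 0.0, 278.6], [0.0, 426.0, 209.2], [0.0, 0.0, 1.0]] [0.00568796 0.         0.         0.         0.        ] [[-0.4894, -0.872, 0.0081], [-0.6523, 0.3598, -0.6671], [0.5788, -0.3318, -0.7449]] [356.7 445.8 777.4] [ 15.4299071  408.5818219  873.59503277]
top [[421.0, 0.0, 280.5], [0.0, 421.0, 201.5], [0.0, 0.0, 1.0]] [-0.01506651  0.          0.          0.          0.        ] [[-0.0097, -0.9998, -0.0153], [-0.9883, 0.0119, -0.1518], [0.152, 0.0136, -0.9883]] [  84.   602.2 1261.7] [ 404.29280196   59.60109296 1339.64246044]
```

View pics/scene0.png

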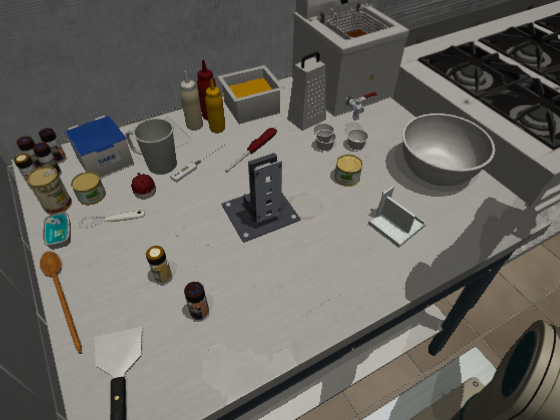

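View pics/top0.png

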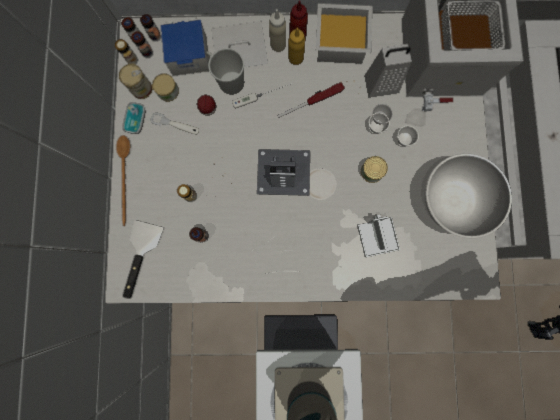

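The scene view shows the dark stand at about (262,195), the shelf at (397,218), and the tin at (348,170). The top view shows the stand at (284,172), the shelf at (378,237), the tin at (375,168), and the jars at (185,192) and (198,233). I'll enlarge both for corner picking.

```bash
cat > h.py <<'E'
import cv2,numpy as np
from cell import ctrl
def ray(n,uv,c=None):
    c=c or ctrl.calibration(n)
    p=cv2.undistortPoints(np.array(uv,float).reshape(-1,1,2),np.array(c["mtx"]),np.array(c["distortion"])).reshape(-1,2)
    R=np.array(c["R"]);d=np.c_[p,np.ones(len(p))]@R
    return -R.T@np.array(c["t"]),d/np.linalg.norm(d,axis=1)[:,None]
def plane(n,uv,z,c=None):
    o,d=ray(n,uv,c);return o+d*((z-o[2])/d[:,2])[:,None]
def tri(rays):
    A=0;b=0
    for o,d in rays:
        P=np.eye(3)-np.outer(d,d);A=A+P;b=b+P@o
    X=np.linalg.solve(A,b);return X,[np.linalg.norm((np.eye(3)-np.outer(d,d))@(X-o)) for o,d in rays]
E
python3 - <<'E'
import cv2,numpy as np
s=cv2.imread("pics/scene0.png");t=cv2.imread("pics/top0.png")
f=lambda im,x,y:cv2.resize(im[y:y+75,x:x+100],(400,300),interpolation=cv2.INTER_CUBIC)
a=np.vstack([np.hstack([f(s,215,150),f(s,350,175)]),np.hstack([f(t,235,135),f(t,330,200)])])
cv2.imwrite("pics/crop1.png",a)
E
```

```text
(no output)
```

View pics/crop1.png

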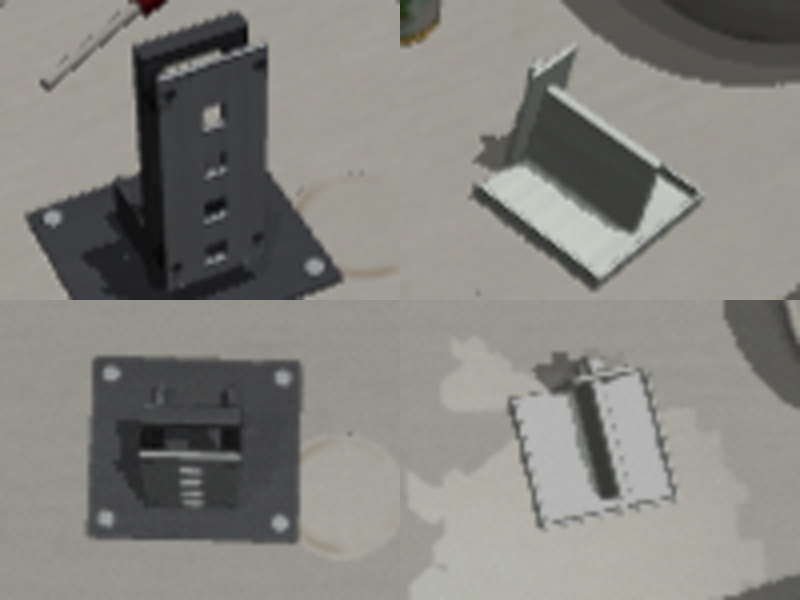

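The crop shows the strip's top front edge and its four slots, the foot corners in the top view, and the shelf's rim corners and divider, all clearly enough to pick.

```bash
python3 - <<'E'
from h import *
np.set_printoptions(precision=1,suppress=True)
def px(l,cx,cy,x0,y0): return [[x0+(x-cx+.5)/4-.5,y0+(y-cy+.5)/4-.5] for x,y in l]
ts=px([(93,357),(300,361),(300,542),(88,538)],0,300,235,135)
F=plane("top",ts,6);print("foot",F,np.linalg.norm(np.diff(F,axis=0),axis=1))
for a,b in((0,1),(3,2)): d=F[a]-F[b];print("lat yaw",np.degrees(np.arctan2(-d[0],d[1])))
for a,b in((3,0),(2,1)): d=F[b]-F[a];print("long yaw",np.degrees(np.arctan2(d[1],d[0])))
bolts=px([(111,373),(283,377),(280,522),(105,518)],0,300,235,135);B=plane("top",bolts,7);print("bolts",B,B.mean(0))
st=px([(140,459),(241,461)],0,300,235,135);ss=px([(160,82),(267,50)],0,0,215,150)
for a,b in zip(st,ss):
    r=[(lambda o,d:(o,d[0]))(*ray(n,[p])) for n,p in(("top",a),("scene",b))];print("striptop",*tri(r))
sh=px([(510,400),(642,368),(676,498),(543,527)],400,300,330,200)
S=plane("top",sh,14);print("shelf rim",S,S.mean(0),np.linalg.norm(np.diff(S,axis=0),axis=1))
for a,b in((3,0),(2,1)): d=S[b]-S[a];print("shelf yaw",np.degrees(np.arctan2(d[1],d[0])))
for a,b in((0,1),(3,2)): d=S[a]-S[b];print("shelf yaw",np.degrees(np.arctan2(-d[0],d[1])))
# divider: scene far/near top ends, two views
q=px([(549,90),(660,172)],400,0,350,175)
print("div top scene z72",plane("scene",q,72))
r=plane("scene",px([(530,72),(575,47)],400,0,350,175),95);print("rear top",r)
c=ctrl.calibration("wrist");print("wrist",np.array(c["mtx"]),np.array(c["R"]),-np.array(c["R"]).T@c["t"])
j=px([(0,0)],0,0,0,0)
print("jars/tin top",plane("top",[[185,190],[199,232]],105),plane("top",[[375,168]],58))
E
```

```text
foot [[784.5 150.5   6. ]
 [778.8 -18.6   6. ]
 [629.  -15.6   6. ]
 [634.4 154.7   6. ]] [169.2 149.8 170.3]
lat yaw -1.9458187476363178
lat yaw -1.8029411217958409
long yaw -1.617692948049984
long yaw -1.1660361363586629
bolts [[770.6 135.7   7. ]
 [765.3  -4.4   7. ]
 [645.3   0.2   7. ]
 [650.4 140.9   7. ]] [707.9  68.1   7. ]
striptop [652.7 105.2 218.2] [np.float64(1.334005844668828), np.float64(1.3340058446689356)]
striptop [651.6  36.4 213.4] [np.float64(1.4854677227758137), np.float64(1.4854677227756208)]
shelf rim [[ 531.5 -162.8   14. ]
 [ 555.7 -267.9   14. ]
 [ 453.3 -289.4   14. ]
 [ 432.  -184.8   14. ]] [ 493.1 -226.2   14. ] [107.8 104.6 106.7]
shelf yaw 12.47046859484773
shelf yaw 11.878521886013537
shelf yaw 12.944649396376418
shelf yaw 11.522776185023714
div top scene z72 [[ 539.1 -215.3   72. ]
 [ 450.2 -231.1   72. ]]
rear top [[ 542.5 -196.9   95. ]
 [ 546.2 -236.6   95. ]]
wrist [[297.6   0.  276.6]
 [  0.  297.6 213.6]
 [  0.    0.    1. ]] [[ 0.4 -0.9 -0. ]
 [-0.9 -0.4  0.3]
 [-0.3 -0.1 -0.9]] [ 349.6 -553.6  373.3]
jars/tin top [[632.5 362.2 105. ]
 [506.2 317.7 105. ]] [[ 703.3 -217.5   58. ]]
```

```bash
cat >> h.py <<'E'
from scipy.spatial.transform import Rotation as Ro, Slerp
def rot(yaw,tilt=0): return Ro.from_euler("xyz",[180,0,yaw],degrees=True)*Ro.from_rotvec([0,tilt,0],degrees=True)
def plan(p1,R1,n,p0=None,R0=None):
    s=ctrl.read_state();p0=s["eef_pos"] if p0 is None else p0
    R0=Ro.from_euler("xyz",s["tool_rot"]) if R0 is None else R0
    R=Slerp([0,1],Ro.concatenate([R0,R1]))(np.linspace(0,1,n+1));P=np.linspace(p0,p1,n+1)
    for i in range(n):
        w=(R[i].inv()*R[i+1]).as_rotvec(degrees=True);d=R[i].inv().apply(P[i+1]-P[i])/1000
        print(np.round(w,1).tolist(),np.round(d,4).tolist())
E
python3 - <<'E'
from h import *
g=cv2.cvtColor(cv2.imread("pics/scene0.png"),cv2.COLOR_BGR2GRAY)
print(g[170:222,267:271].T.tolist())
plan(np.array([556,71,280.]),rot(178.3,-30),16)
E
```

```text
[[64, 63, 64, 63, 61, 62, 87, 139, 158, 156, 153, 140, 101, 63, 63, 63, 63, 63, 62, 61, 61, 60, 93, 137, 96, 62, 64, 63, 64, 57, 37, 18, 18, 42, 88, 96, 53, 63, 64, 63, 58, 42, 30, 41, 95, 129, 58, 63, 57, 43, 29, 29], [63, 63, 64, 62, 62, 62, 98, 157, 157, 154, 152, 134, 74, 63, 63, 64, 63, 63, 61, 60, 60, 64, 100, 131, 60, 64, 63, 64, 63, 57, 33, 19, 19, 76, 129, 73, 62, 64, 63, 63, 56, 35, 28, 44, 85, 100, 54, 62, 54, 32, 29, 29], [62, 61, 62, 62, 62, 76, 122, 158, 158, 145, 128, 129, 56, 62, 63, 62, 62, 62, 61, 60, 62, 63, 82, 98, 54, 62, 62, 62, 62, 53, 21, 19, 27, 77, 114, 56, 63, 62, 62, 60, 49, 29, 29, 80, 136, 97, 62, 58, 43, 30, 29, 29], [61, 61, 61, 62, 61, 57, 47, 52, 51, 74, 112, 98, 60, 61, 61, 61, 61, 56, 39, 32, 33, 78, 132, 94, 59, 61, 61, 61, 57, 37, 22, 17, 73, 131, 96, 61, 61, 61, 61, 56, 37, 23, 33, 92, 133, 61, 63, 58, 40, 29, 29, 28]]
[-2.5, -0.6, -9.3] [0.0334, -0.03, -0.003]
[-2.5, -0.6, -9.3] [0.0378, -0.0241, -0.0046]
[-2.5, -0.6, -9.3] [0.0411, -0.0174, -0.0059]
[-2.5, -0.6, -9.3] [0.0433, -0.0103, -0.007]
[-2.5, -0.6, -9.3] [0.0443, -0.0028, -0.0077]
[-2.5, -0.6, -9.3] [0.044, 0.0047, -0.0081]
[-2.5, -0.6, -9.3] [0.0426, 0.0121, -0.0082]
[-2.5, -0.6, -9.3] [0.0399, 0.0192, -0.008]
[-2.5, -0.6, -9.3] [0.0362, 0.0257, -0.0074]
[-2.5, -0.6, -9.3] [0.0315, 0.0315, -0.0065]
[-2.5, -0.6, -9.3] [0.0259, 0.0364, -0.0053]
[-2.5, -0.6, -9.3] [0.0196, 0.0403, -0.0039]
[-2.5, -0.6, -9.3] [0.0128, 0.0431, -0.0022]
[-2.5, -0.6, -9.3] [0.0056, 0.0446, -0.0004]
[-2.5, -0.6, -9.3] [-0.0017, 0.0449, 0.0016]
[-2.5, -0.6, -9.3] [-0.0089, 0.044, 0.0035]
```

>>> {"name": "carry_out", "arguments": {"deltas": [-2.5, -0.6, -9.3, 0.033, -0.03, -0.003, -1, -2.5, -0.6, -9.3, 0.038, -0.024, -0.005, -1, -2.5, -0.6, -9.3, 0.041, -0.017, -0.006, -1, -2.5, -0.6, -9.3, 0.043, -0.01, -0.007, -1, -2.5, -0.6, -9.3, 0.044, -0.003, -0.008, -1, -2.5, -0.6, -9.3, 0.044, 0.005, -0.008, -1, -2.5, -0.6, -9.3, 0.043, 0.012, -0.008, -1, -2.5, -0.6, -9.3, 0.04, 0.019, -0.008, -1, -2.5, -0.6, -9.3, 0.036, 0.026, -0.007, -1, -2.5, -0.6, -9.3, 0.031, 0.031, -0.006, -1, -2.5, -0.6, -9.3, 0.026, 0.036, -0.005, -1, -2.5, -0.6, -9.3, 0.02, 0.04, -0.004, -1]}}

```text
clock: 1.6
eef_pos: [485.1, -94.7, 267.1]
tool_rot: [2.98, 0.428, 2.392]
force: [0.8, -0.4, 0.2]
width: 85.3
gripper_force: 0.0
```

```bash
python3 - <<'E'
from h import *
s=ctrl.read_state();print(s["clock"],s["eef_pos"],s["qpos"],s["tool_rot"])
plan(np.array([556,71,280.]),rot(178.3,-30),6)
E
```

```text
1.6 [485.08564491 -94.65187346 267.0645452 ] [ 0.25811864  0.20569616 -0.27234735  2.28370685  0.76941541  0.31327892
  0.1622394 ] [2.98024231 0.42823858 2.39182754]
[-1.7, -0.4, -6.1] [0.0084, 0.0289, -0.0016]
[-1.7, -0.4, -6.1] [0.0052, 0.0296, -0.0008]
[-1.7, -0.4, -6.1] [0.002, 0.03, 0.0001]
[-1.7, -0.4, -6.1] [-0.0012, 0.0301, 0.001]
[-1.7, -0.4, -6.1] [-0.0044, 0.0297, 0.0018]
[-1.7, -0.4, -6.1] [-0.0076, 0.029, 0.0027]
```

```bash
python3 - <<'E'
from h import *
plan(np.array([575,71,290.]),rot(178.3,-22),6)
E
```

```text
[-1.2, 0.9, -6.2] [0.0056, 0.0311, -0.0018]
[-1.2, 0.9, -6.2] [0.0022, 0.0316, -0.001]
[-1.2, 0.9, -6.2] [-0.0013, 0.0316, -0.0003]
[-1.2, 0.9, -6.2] [-0.0047, 0.0313, 0.0003]
[-1.2, 0.9, -6.2] [-0.0081, 0.0306, 0.0009]
[-1.2, 0.9, -6.2] [-0.0114, 0.0295, 0.0013]
```

>>> {"name": "carry_out", "arguments": {"deltas": [-1.2, 0.9, -6.2, 0.006, 0.031, -0.002, -1, -1.2, 0.9, -6.2, 0.002, 0.032, -0.001, -1, -1.2, 0.9, -6.2, -0.001, 0.032, 0, -1, -1.2, 0.9, -6.2, -0.005, 0.031, 0, -1, -1.2, 0.9, -6.2, -0.008, 0.031, 0.001, -1, -1.2, 0.9, -6.2, -0.011, 0.03, 0.001, -1, 0, 0, 0, 0, 0, 0, -1]}}

```text
clock: 2.48
eef_pos: [576.9, 72.6, 290.6]
tool_rot: [3.139, 0.385, 3.102]
force: [-0.5, 0.2, -0.8]
width: 85.4
gripper_force: 0.0
```

```bash
python3 - <<'E'
from h import *
s=ctrl.read_state();print(s["clock"],s["eef_pos"],s["qpos"],s["tool_rot"])
c=ctrl.calibration("wrist");im=ctrl.get_image("wrist")
cv2.imwrite("pics/w1.png",im[:,:,::-1]);np.savez("w1.npz",**{k:np.array(v) for k,v in c.items()})
E
```

```text
2.475 [576.91400884  72.57627099 290.55347091] [ 0.23167294  0.35113363 -0.61616873  1.987174    0.62999437  0.58084217
  0.72911315] [3.13891252 0.38499549 3.10218697]
```

View pics/w1.png

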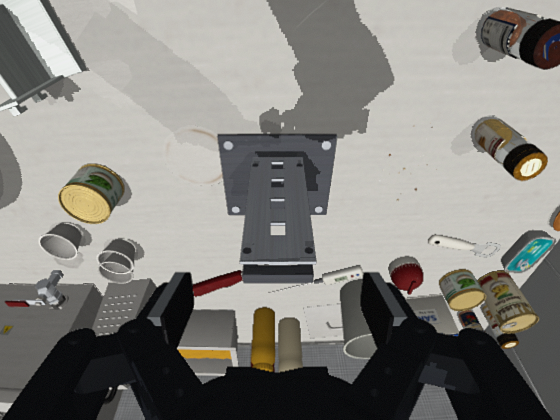

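The wrist view shows the strip's front face, upside down. The strip's top edge is near row 260, the four slots sit at x≈278 (rows 164, 180, 201, 229), and the foot corners are at (219,134), (337,134), (331,214) and (228,214). I'll extract sub-pixel edges.

```bash
python3 - <<'E'
import cv2
im=cv2.imread("pics/w1.png")
cv2.imwrite("pics/w1c.png",cv2.resize(im[125:290,205:355],None,fx=3.6,fy=3.6,interpolation=cv2.INTER_CUBIC))
g=cv2.cvtColor(im,cv2.COLOR_BGR2GRAY)
for c in(276,278,280):print(c,g[155:270,c].tolist())
for r in(227,230,200,250):print(r,g[r,235:322].tolist())
E
```

```text
276 [38, 44, 77, 85, 86, 82, 81, 199, 213, 119, 46, 38, 40, 43, 80, 87, 85, 85, 86, 85, 85, 86, 67, 74, 199, 210, 114, 44, 36, 40, 42, 41, 73, 85, 86, 87, 87, 85, 86, 87, 87, 86, 64, 80, 201, 207, 122, 82, 80, 82, 85, 84, 81, 81, 84, 86, 87, 87, 86, 85, 89, 87, 87, 86, 88, 88, 66, 90, 197, 200, 143, 194, 199, 200, 197, 198, 198, 201, 202, 205, 104, 79, 85, 85, 85, 85, 84, 85, 87, 86, 88, 85, 86, 88, 88, 86, 88, 87, 88, 87, 88, 86, 87, 86, 70, 64, 91, 201, 204, 204, 79, 26, 29, 33, 37]
278 [38, 40, 79, 89, 87, 80, 80, 199, 215, 120, 45, 36, 38, 44, 82, 87, 88, 88, 88, 89, 87, 87, 67, 75, 199, 208, 112, 44, 37, 39, 40, 40, 74, 84, 86, 84, 85, 85, 86, 85, 87, 85, 65, 78, 196, 204, 119, 80, 81, 80, 84, 81, 80, 83, 86, 85, 85, 85, 87, 85, 85, 85, 85, 84, 87, 85, 65, 80, 195, 197, 142, 194, 200, 199, 197, 198, 200, 200, 203, 206, 103, 78, 82, 85, 84, 85, 86, 85, 84, 87, 87, 85, 85, 84, 87, 85, 84, 85, 84, 85, 85, 86, 85, 74, 69, 62, 87, 198, 202, 201, 79, 25, 30, 35, 35]
280 [38, 40, 78, 86, 87, 69, 76, 199, 217, 120, 45, 37, 39, 39, 82, 88, 87, 87, 86, 85, 87, 86, 65, 74, 199, 209, 111, 4
[... 1179 characters left out ...]
80, 83, 81, 80, 81, 88, 86, 87, 87, 87, 87, 87, 86, 86, 85, 86, 85, 84, 81, 84, 87, 86, 87, 83, 86, 90, 89, 83, 92, 192, 205, 204, 204, 203, 207, 204, 204, 208, 208, 208, 199, 195, 128, 91, 87, 90, 89, 87, 86, 86, 84, 88, 86, 86, 83, 84, 85, 86, 87, 87, 84, 86, 88, 89, 90, 89, 75, 83, 85, 85, 84, 87, 86, 85, 86, 84, 88, 84, 85, 83]
250 [198, 198, 198, 198, 200, 173, 107, 73, 41, 30, 33, 33, 36, 34, 34, 36, 67, 88, 89, 86, 84, 83, 82, 86, 85, 84, 83, 83, 85, 87, 87, 84, 87, 91, 85, 84, 83, 82, 85, 85, 85, 86, 85, 85, 86, 88, 87, 87, 88, 89, 88, 84, 87, 88, 91, 89, 88, 85, 86, 85, 84, 85, 85, 87, 87, 83, 83, 86, 86, 72, 35, 29, 30, 32, 35, 35, 32, 33, 69, 90, 200, 205, 200, 199, 198, 199, 200]
```

View pics/w1c.png

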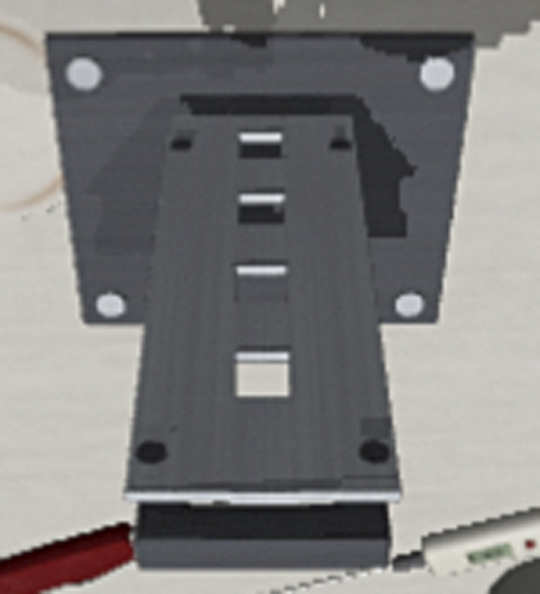

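The crop resolves all the slot edges. The top slot's lower front edge is at row 222.35 and its upper at 234.7, across columns 270.1 to 284.75. The strip's top edge is at row 261.3.

```bash
python3 - <<'E'
from h import *
np.set_printoptions(precision=2,suppress=True)
c=dict(np.load("w1.npz"))
q=[[205+(x+.5)/3.6-.5,125+(y+.5)/3.6-.5] for x,y in[(47,33),(475,33),(438,322),(85,322)]]
F=plane("w",q,6,c);print("foot",F,F.mean(0),np.linalg.norm(np.diff(F,axis=0),axis=1))
B=plane("w",[[205+(x+.5)/3.6-.5,125+(y+.5)/3.6-.5] for x,y in[(84,74),(436,73),(409,305),(111,305)]],7,c);print("bolts",B,B.mean(0))
f=lambda P:np.degrees([np.arctan2(*((P[3]-P[0])[[1,0]])),np.arctan2(*((P[2]-P[1])[[1,0]])),np.arctan2((P[0]-P[1])[0],(P[1]-P[0])[1]),np.arctan2((P[3]-P[2])[0],(P[2]-P[3])[1])])
print("yaws",f(F),f(B))
rows=[222.35,234.7,198.4,178.45,186.8,161.5,168.6,261.3];o,d=ray("w",[[277.4,r] for r in rows],c)
for yaw in(-1.7,):
  n=np.array([np.cos(np.radians(yaw)),np.sin(np.radians(yaw)),0])
  for O in((650,70,0),(652.5,70,0),(655,70,0)):
    X=o+d*(((np.array(O)-o)@n)/(d@n))[:,None];print(O,X[:,2],X[0])
o,d=ray("w",[[270.1,228],[284.75,228],[242.95,229],[312,229]],c);X=o+d*((652.5-o[0])/d[:,0])[:,None];print("slot/strip sides",X)
E
```

```text
foot [[630.19 -11.01   6.  ]
 [636.83 155.28   6.  ]
 [786.12 151.11   6.  ]
 [779.24 -17.69   6.  ]] [708.09  69.42   6.  ] [166.43 149.34 168.94]
bolts [[647.95   1.07   7.  ]
 [653.11 141.03   7.  ]
 [774.01 136.48   7.  ]
 [768.3   -3.64   7.  ]] [710.84  68.73   7.  ]
yaws [-2.57 -1.6  -2.29 -2.33] [-2.24 -2.16 -2.11 -2.33]
(650, 70, 0) [170.48 188.06 131.35  92.32 109.48  53.14  70.32 221.16] [650.04  71.2  170.48]
(652.5, 70, 0) [167.78 185.57 128.17  88.66 106.03  49.    66.39 219.08] [652.53  71.12 167.78]
(655, 70, 0) [165.08 183.08 124.99  85.   102.58  44.86  62.46 217.  ] [655.03  71.04 165.08]
slot/strip sides [[652.5   63.76 175.84]
 [652.5   78.44 176.46]
 [652.5   36.43 176.14]
 [652.5  105.44 179.06]]
```

```bash
python3 - <<'E'
from h import *
plan(np.array([491,-227,170.]),rot(192.2),8)
E
```

```text
[-0.3, 2.7, -1.8] [0.014, -0.0376, 0.0105]
[-0.3, 2.7, -1.8] [0.0147, -0.0372, 0.0109]
[-0.3, 2.7, -1.8] [0.0153, -0.0368, 0.0114]
[-0.3, 2.7, -1.8] [0.0159, -0.0364, 0.012]
[-0.3, 2.7, -1.8] [0.0164, -0.036, 0.0125]
[-0.3, 2.7, -1.8] [0.0169, -0.0355, 0.0131]
[-0.3, 2.7, -1.8] [0.0174, -0.0351, 0.0137]
[-0.3, 2.7, -1.8] [0.0178, -0.0346, 0.0143]
```

>>> {"name": "carry_out", "arguments": {"deltas": [-0.3, 2.7, -1.8, 0.014, -0.038, 0.01, -1, -0.3, 2.7, -1.8, 0.015, -0.037, 0.011, -1, -0.3, 2.7, -1.8, 0.015, -0.037, 0.011, -1, -0.3, 2.7, -1.8, 0.016, -0.036, 0.012, -1, -0.3, 2.7, -1.8, 0.016, -0.036, 0.012, -1, -0.3, 2.7, -1.8, 0.017, -0.036, 0.013, -1, -0.3, 2.7, -1.8, 0.017, -0.035, 0.014, -1, -0.3, 2.7, -1.8, 0.018, -0.035, 0.014, -1, 0, 0, 0, 0, 0, 0, -1]}}

```text
clock: 3.65
eef_pos: [488.5, -232.4, 170.5]
tool_rot: [-3.135, -0.001, -2.937]
force: [0.3, 0.0, 0.9]
width: 85.5
gripper_force: 0.0
```

```bash
python3 - <<'E'
from h import *
s=ctrl.read_state();print(s["clock"],s["eef_pos"],s["qpos"],s["tool_rot"])
c=ctrl.calibration("wrist");im=ctrl.get_image("wrist")
cv2.imwrite("pics/w2.png",im[:,:,::-1]);np.savez("w2.npz",**{k:np.array(v) for k,v in c.items()})
o=-c["R"].T@c["t"];print(o)
for p in([490,-227,72],[544,-215,95],[430,-185,14]):
  x=c["R"]@np.array(p)+c["t"];print((c["mtx"]@x/x[2])[:2])
E
```

```text
3.65 [ 488.46724722 -232.38913818  170.46314755] [ 0.84745026  0.64139737 -0.71107489  1.87717578  0.56647602  0.83188445
  1.61487375] [-3.13451223e+00 -8.67881451e-04 -2.93712834e+00]
[ 406.43865183 -247.79765486  313.30903484]
[282.79419626 217.11668888]
[283.64283277 287.67691246]
[336.32232884 149.68522115]
```

View pics/w2.png

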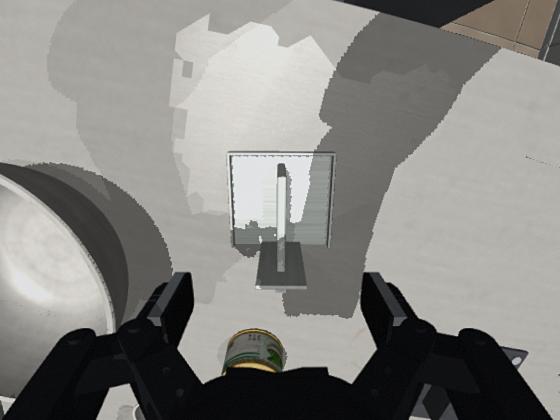

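The wrist view shows the divider's top as a light band from about (281,178) to (282,270). The rear plate's top edge runs from (256,289) to (306,287), and the front rim from (228,152) to (336,152).

```bash
python3 - <<'E'
import cv2
g=cv2.cvtColor(cv2.imread("pics/w2.png"),cv2.COLOR_BGR2GRAY)
for r in(185,205,225,245,262):print(r,g[r,270:295].tolist())
print(g[145:192,282].tolist());print(g[262:296,282].tolist());print("L",g[282,248:264].tolist(),g[282,298:312].tolist())
print("rim",g[200,222:240].tolist(),g[200,324:342].tolist(),g[147:160,250].tolist(),g[147:160,315].tolist())
E
```

```text
185 [226, 226, 226, 226, 228, 228, 190, 173, 209, 227, 227, 227, 226, 228, 228, 198, 120, 141, 148, 153, 216, 231, 228, 226, 226]
205 [219, 218, 220, 220, 220, 221, 186, 179, 211, 227, 227, 226, 226, 230, 215, 179, 127, 140, 149, 144, 139, 168, 219, 227, 227]
225 [212, 215, 215, 214, 214, 214, 178, 186, 212, 227, 227, 226, 228, 230, 202, 147, 119, 120, 119, 120, 118, 119, 119, 117, 121]
245 [69, 68, 67, 66, 66, 66, 64, 101, 129, 138, 143, 138, 126, 118, 102, 69, 64, 67, 67, 67, 68, 66, 70, 69, 66]
262 [71, 70, 69, 69, 68, 66, 63, 103, 129, 138, 136, 137, 138, 116, 103, 69, 64, 71, 75, 74, 75, 73, 73, 71, 71]
[200, 200, 200, 200, 201, 199, 130, 115, 217, 228, 138, 142, 216, 229, 227, 227, 230, 234, 133, 80, 85, 86, 89, 89, 86, 91, 90, 92, 91, 85, 88, 141, 208, 228, 228, 226, 226, 227, 226, 226, 226, 227, 227, 226, 227, 226, 227]
[138, 135, 120, 118, 134, 138, 134, 136, 137, 127, 72, 69, 71, 73, 72, 72, 73, 72, 73, 72, 70, 67, 66, 88, 138, 151, 140, 127, 138, 143, 158, 166, 121, 119]
L [181, 182, 182, 180, 181, 183, 183, 158, 104, 87, 90, 98, 93, 76, 70, 72] [71, 72, 71, 75, 71, 72, 70, 73, 85, 102, 105, 103, 103, 104]
rim [196, 192, 190, 193, 195, 192, 173, 216, 229, 121, 60, 153, 221, 230, 229, 227, 226, 227] [152, 150, 151, 151, 132, 65, 59, 133, 135, 97, 108, 113, 111, 111, 111, 111, 109, 110] [206, 206, 208, 181, 114, 132, 217, 219, 189, 220, 229, 227, 227] [200, 200, 151, 114, 84, 71, 131, 146, 116, 136, 148, 151, 153]
```

```bash
python3 - <<'E'
from h import *
np.set_printoptions(precision=1,suppress=True)
c=dict(np.load("w2.npz"))
q=plane("w",[[280.4,176.2],[280.4,225],[280.5,271.5]],72,c);print("div",q)
v=q[2]-q[0];print(np.linalg.norm(v),np.degrees(np.arctan2(v[1],v[0])))
p=plane("w",[[255.7,288.5],[306.3,286.8]],95,c);print("rear plate top",p,np.degrees(np.arctan2((p[1]-p[0])[0],-(p[1]-p[0])[1])),p.mean(0))
r=plane("w",[[228,151],[336.5,151]],14,c);print("rim front",r,r.mean(0))
px=lambda x,y:[350+(x-400+.5)/4-.5,175+(y+.5)/4-.5]
for s,w in((px(660,172),[280.4,176.2]),(px(549,90),[280.5,271.5])):
    a=ray("scene",[s]);b=ray("w",[w],c);print("tri",*tri([(a[0],a[1][0]),(b[0],b[1][0])]))
E
```

```text
div [[ 455.5 -236.4   72. ]
 [ 497.5 -227.5   72. ]
 [ 542.4 -217.9   72. ]]
88.8931786938993 11.979672552917604
rear plate top [[ 550.  -238.1   95. ]
 [ 539.5 -196.3   95. ]] -165.8196892042788 [ 544.7 -217.2   95. ]
rim front [[ 452.9 -290.1   14. ]
 [ 430.8 -184.3   14. ]] [ 441.9 -237.2   14. ]
tri [ 455.6 -236.6   64.8] [np.float64(1.4205101347288127), np.float64(1.4205101347288833)]
tri [ 542.4 -217.8   69.3] [np.float64(1.3015985493699442), np.float64(1.3015985493698337)]
```

```bash
python3 - <<'E'
from h import *
plan(np.array([491.6,-228.6,170]),rot(192),2)
E
```

```text
[-0.2, 0.0, -0.1] [-0.0011, 0.0004, 0.0007]
[-0.2, 0.0, -0.1] [-0.0011, 0.0004, 0.0007]
```

>>> {"name": "carry_out", "arguments": {"deltas": [-0.2, 0, -0.1, -0.001, 0, 0, -1, -0.2, 0, -0.1, -0.001, 0.001, 0.03, -1, 0, 0, 0, 0, 0, 0.04, -1, 0, 0, 0, 0, 0, 0.03, -1, 0, 0, 0, 0, 0, 0.02, -1, 0, 0, 0, 0, 0, 0, -1]}}

```text
clock: 4.45
eef_pos: [493.1, -225.4, 52.0]
tool_rot: [3.14, 0.003, -2.924]
force: [0.4, -0.5, 1.5]
width: 85.4
gripper_force: 0.0
```

```bash
python3 - <<'E'
from h import *
s=ctrl.read_state();print(s["clock"],s["force"])
plan(np.array([491.6,-228.6,38.5]),rot(192),1)
E
```

```text
4.45 [ 0.40712176 -0.48833091  1.53620612]
[0.1, 0.1, 0.5] [0.0022, -0.0028, 0.0135]
```

>>> {"name": "carry_out", "arguments": {"deltas": [0, 0, 0.4, 0.002, -0.003, 0.013, -1, 0, 0, 0, 0, 0, 0, -1, 0, 0, 0, 0, 0, 0, -1]}}

```text
clock: 4.82
eef_pos: [492.7, -230.3, 40.0]
tool_rot: [-3.141, 0.005, -2.933]
force: [0.1, -0.4, -0.5]
width: 85.8
gripper_force: 0.0
```

```bash
python3 - <<'E'
from h import *
plan(np.array([491.6,-228.6,38.5]),rot(192),1)
E
```

```text
[-0.0, 0.3, -0.1] [0.0008, 0.0019, 0.0015]
```

>>> {"name": "carry_out", "arguments": {"deltas": [0, 0.3, 0, 0.001, 0.0015, 0.0015, -1, 0, 0, 0, 0, 0, 0, 0, 0, 0, 0, 0, 0, 0, 1, 0, 0, 0, 0, 0, 0, 1, 0, 0, 0, 0, 0, 0, 1, 0, 0, 0, 0, 0, 0, 1, 0, 0, 0, 0, 0, 0, 1, 0, 0, 0, 0, 0, 0, 1]}}

```text
clock: 5.82
eef_pos: [491.2, -228.9, 38.1]
tool_rot: [-3.141, -0.001, -2.933]
force: [0.0, 0.5, 2.4]
width: 7.5
gripper_force: 59.2
```

>>> {"name": "carry_out", "arguments": {"deltas": [0, 0, 0, 0, 0, -0.01, 1, 0, 0, 0, 0, 0, -0.02, 1, 0, 0, 0, 0, 0, -0.03, 1, 0, 0, 0, 0, 0, -0.03, 1, 0, 0, 0, 0, 0, -0.01, 1, 0, 0, 0, 0, 0, 0, 1]}}

```text
clock: 6.58
eef_pos: [491.1, -229.1, 138.1]
tool_rot: [-3.141, -0.001, -2.933]
force: [-0.7, 0.3, -3.9]
width: 7.5
gripper_force: 58.8
```

```bash
python3 - <<'E'
from h import *
plan(np.array([550,74.5,138.]),rot(177.9),10)
E
```

```text
[-0.0, -0.0, 1.4] [-0.012, 0.0285, -0.0]
[-0.0, -0.0, 1.4] [-0.0113, 0.0288, -0.0]
[-0.0, -0.0, 1.4] [-0.0106, 0.029, -0.0]
[-0.0, -0.0, 1.4] [-0.0099, 0.0293, -0.0]
[-0.0, -0.0, 1.4] [-0.0092, 0.0295, -0.0]
[-0.0, -0.0, 1.4] [-0.0085, 0.0297, -0.0]
[-0.0, -0.0, 1.4] [-0.0077, 0.0299, 0.0]
[-0.0, -0.0, 1.4] [-0.007, 0.0301, 0.0]
[-0.0, -0.0, 1.4] [-0.0063, 0.0303, 0.0]
[-0.0, -0.0, 1.4] [-0.0055, 0.0304, 0.0]
```

Shelf lifted, with a weight of about 3.5 to 4 N.

>>> {"name": "carry_out", "arguments": {"deltas": [0, 0, 0.7, -0.006, 0.014, 0, 1, 0, 0, 1.4, -0.012, 0.029, 0, 1, 0, 0, 1.4, -0.011, 0.029, 0, 1, 0, 0, 1.4, -0.01, 0.029, 0, 1, 0, 0, 1.4, -0.01, 0.029, 0, 1, 0, 0, 1.4, -0.009, 0.03, 0, 1, 0, 0, 1.4, -0.008, 0.03, 0, 1, 0, 0, 1.4, -0.007, 0.03, 0, 1, 0, 0, 1.4, -0.006, 0.03, 0, 1, 0, 0, 1.4, -0.006, 0.03, 0, 1, 0, 0, 0.7, -0.003, 0.015, 0, 1, 0, 0, 0, 0, 0, 0, 1]}}

```text
clock: 8.07
eef_pos: [549.6, 74.8, 137.1]
tool_rot: [-3.141, -0.002, 3.108]
force: [0.8, -0.4, -3.7]
width: 7.0
gripper_force: 58.8
```

```bash
python3 - <<'E'
from h import *
c=ctrl.calibration("wrist");im=ctrl.get_image("wrist");s=ctrl.read_state();print(s["clock"],s["eef_pos"],s["tool_rot"],s["force"])
cv2.imwrite("pics/w3.png",im[:,:,::-1]);np.savez("w3.npz",**{k:np.array(v) for k,v in c.items()})
cv2.imwrite("pics/w3c.png",cv2.resize(im[110:335,180:380,::-1],None,fx=2.66,fy=2.66,interpolation=cv2.INTER_CUBIC))
cv2.imwrite("pics/s3.png",ctrl.get_image("scene")[:,:,::-1])
E
```

```text
8.125 [549.40138491  73.16812431 137.08429214] [-3.13974299e+00 -2.62219584e-03  3.10631034e+00] [ 0.14965789 -1.24749303 -3.10840064]
```

View pics/w3c.png

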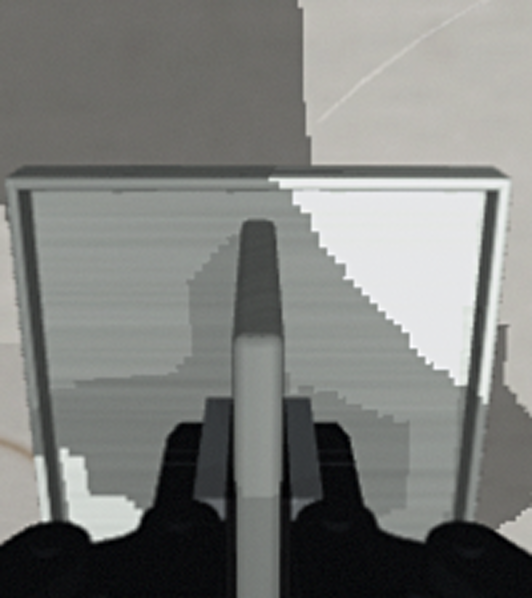

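The gripper hides the strip in this view. It does show the held shelf square in the fingers: the divider's front top is at crop (259,335), and the rim's front corners are at (8,180) and (510,180).

```bash
python3 - <<'E'
from h import *
np.set_printoptions(precision=2,suppress=True)
c=dict(np.load("w3.npz"));P=lambda l:[[180+(x+.5)/2.66-.5,110+(y+.5)/2.66-.5] for x,y in l]
t=np.array([549.4,73.2,137.1]);yaw=np.radians(178-180);u=np.array([np.cos(yaw),np.sin(yaw),0]);l=np.array([-u[1],u[0],0])
for n,q,z in(("div front",[(259,335)],34),("rim",[(8,180),(510,180)],-24),("div rear",[(258,500)],34)):
    X=plane("w",P(q),137.1+z,c)-t;print(n,np.c_[X@u,X@l])
g=cv2.cvtColor(cv2.imread("pics/s3.png"),cv2.COLOR_BGR2GRAY)
im=cv2.imread("pics/s3.png")
cv2.imwrite("pics/s3c.png",cv2.resize(im[110:250,190:330],None,fx=4.2,fy=4.2,interpolation=cv2.INTER_CUBIC))
s=ctrl.read_state();print(s["eef_pos"],s["tool_rot"],s["clock"])
E
```

```text
div front [[-36.77   2.3 ]]
rim [[-48.07 -51.78]
 [-48.18  56.36]]
div rear [[-7.76  2.18]]
[549.41  72.3  137.14] [-3.14 -0.    3.1 ] 8.175
```

View pics/s3c.png

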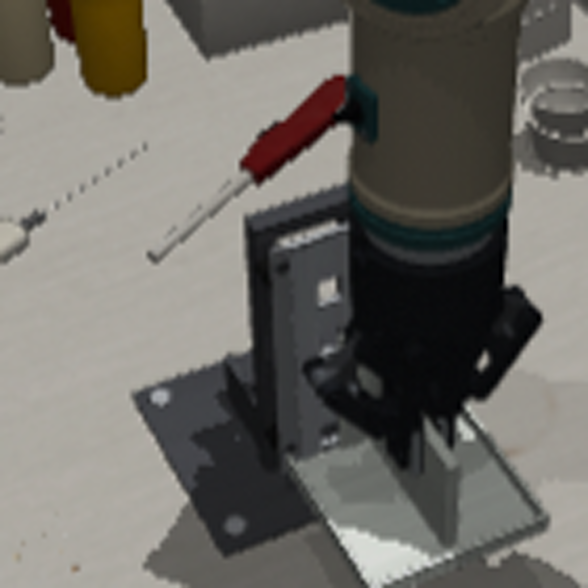

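The scene crop shows the shelf held level just in front of the strip, with the top slot visible to the left of the gripper. Next I align to the slot.

```bash
python3 - <<'E'
from h import *
plan(np.array([580,73.3,136.3]),rot(177.9),4)
E
```

```text
[-0.0, -0.0, -0.0] [-0.0076, 0.0005, 0.0002]
[-0.0, -0.0, -0.0] [-0.0076, 0.0005, 0.0002]
[-0.0, -0.0, -0.0] [-0.0076, 0.0005, 0.0002]
[-0.0, -0.0, -0.0] [-0.0076, 0.0005, 0.0002]
```

>>> {"name": "carry_out", "arguments": {"deltas": [0, 0, 0, -0.007, 0.001, 0.0005, 1, 0, 0, 0, -0.008, 0.001, 0, 1, 0, 0, 0, -0.008, 0, 0, 1, 0, 0, 0, -0.007, 0, 0, 1, 0, 0, 0, 0, 0, 0, 1, 0, 0, 0, 0, 0, 0, 1]}}

```text
clock: 8.93
eef_pos: [579.7, 75.1, 137.2]
tool_rot: [-3.141, -0.002, 3.106]
force: [-0.1, -0.5, -3.8]
width: 7.5
gripper_force: 58.8
```

```bash
python3 - <<'E'
from h import *
s=ctrl.read_state();print(s["clock"],s["force"])
plan(np.array([580,73.3,136.3]),rot(177.9),1)
E
```

```text
8.925 [-0.12047499 -0.48174943 -3.75676387]
[-0.0, -0.1, 0.1] [-0.0004, -0.0018, 0.0009]
```

>>> {"name": "carry_out", "arguments": {"deltas": [0, 0, 0, 0, -0.0015, 0.001, 1, 0, 0, 0, 0, 0, 0, 1, 0, 0, 0, 0, 0, 0, 1, 0, 0, 0, 0, 0, 0, 1]}}

```text
clock: 9.43
eef_pos: [580.0, 73.6, 136.4]
tool_rot: [-3.141, -0.001, 3.106]
force: [-0.5, 1.1, -4.3]
width: 7.3
gripper_force: 58.8
```

Well placed. I'll advance gently toward the tab contact zone.

>>> {"name": "carry_out", "arguments": {"deltas": [0, 0, 0, -0.003, 0, 0, 1, 0, 0, 0, -0.003, 0, 0, 1, 0, 0, 0, -0.003, 0, 0, 1, 0, 0, 0, 0, 0, 0, 1, 0, 0, 0, 0, 0, 0, 1]}}

```text
clock: 10.05
eef_pos: [588.9, 73.3, 136.3]
tool_rot: [-3.141, -0.001, 3.106]
force: [1.1, -0.5, -3.6]
width: 7.2
gripper_force: 58.8
```

>>> {"name": "carry_out", "arguments": {"deltas": [0, 0, 0, -0.002, 0, 0, 1, 0, 0, 0, -0.002, 0, 0, 1, 0, 0, 0, 0, 0, 0, 1, 0, 0, 0, 0, 0, 0, 1]}}

```text
clock: 10.55
eef_pos: [593.0, 73.1, 136.3]
tool_rot: [-3.141, -0.001, 3.106]
force: [0.2, 0.2, -3.8]
width: 7.2
gripper_force: 58.8
```

No contact force at 6 mm past the expected tab contact, so the tabs look to be in. I'll continue to flush.

>>> {"name": "carry_out", "arguments": {"deltas": [0, 0, 0, -0.002, 0, 0, 1, 0, 0, 0, -0.002, 0, 0, 1, 0, 0, 0, 0, 0, 0, 1, 0, 0, 0, 0, 0, 0, 1]}}

```text
clock: 11.05
eef_pos: [596.9, 73.0, 136.3]
tool_rot: [-3.141, -0.001, 3.106]
force: [-0.2, 0.2, -4.6]
width: 7.4
gripper_force: 58.8
```

>>> {"name": "carry_out", "arguments": {"deltas": [0, 0, 0, -0.002, 0, 0, 1, 0, 0, 0, -0.002, 0, 0, 1, 0, 0, 0, 0, 0, 0, 1, 0, 0, 0, 0, 0, 0, 1]}}

```text
clock: 11.55
eef_pos: [600.7, 72.8, 136.2]
tool_rot: [-3.141, -0.001, 3.106]
force: [-2.2, -0.0, -3.9]
width: 7.3
gripper_force: 58.8
```

Contact at about 2 N at the predicted flush position. I'll go down until the stems seat.

>>> {"name": "carry_out", "arguments": {"deltas": [0, 0, 0, 0, 0, 0.002, 1, 0, 0, 0, 0, 0, 0.002, 1, 0, 0, 0, 0, 0, 0.002, 1, 0, 0, 0, 0, 0, 0, 1, 0, 0, 0, 0, 0, 0, 1]}}

```text
clock: 12.18
eef_pos: [600.9, 72.7, 130.2]
tool_rot: [-3.141, -0.001, 3.106]
force: [-0.6, 0.0, -4.2]
width: 7.2
gripper_force: 58.9
```

>>> {"name": "carry_out", "arguments": {"deltas": [0, 0, 0, 0, 0, 0.0015, 1, 0, 0, 0, 0, 0, 0.0015, 1, 0, 0, 0, 0, 0, 0, 1, 0, 0, 0, 0, 0, 0, 1]}}

```text
clock: 12.68
eef_pos: [601.0, 72.8, 127.3]
tool_rot: [-3.141, -0.001, 3.106]
force: [-2.0, -0.2, -2.9]
width: 7.4
gripper_force: 58.9
```

Contact begins at TCP z≈127.3, as predicted (shelf z≈89). Pressing.

>>> {"name": "carry_out", "arguments": {"deltas": [0, 0, 0, 0, 0, 0.001, 1, 0, 0, 0, 0, 0, 0.0005, 1, 0, 0, 0, 0, 0, 0, 1, 0, 0, 0, 0, 0, 0, 1]}}

```text
clock: 13.18
eef_pos: [601.2, 72.9, 126.1]
tool_rot: [-3.141, -0.0, 3.106]
force: [-2.5, 0.2, -0.0]
width: 7.2
gripper_force: 59.5
```

>>> {"name": "carry_out", "arguments": {"deltas": [0, 0, 0, 0, 0, 0.001, 1, 0, 0, 0, 0, 0, 0.001, 1, 0, 0, 0, 0, 0, 0, 1, 0, 0, 0, 0, 0, 0, 1]}}

```text
clock: 13.68
eef_pos: [601.7, 72.9, 124.6]
tool_rot: [-3.141, 0.001, 3.106]
force: [-2.8, -1.1, 4.7]
width: 7.0
gripper_force: 60.3
```

>>> {"name": "carry_out", "arguments": {"deltas": [0, 0, 0, 0, 0, 0.0005, 1, 0, 0, 0, 0, 0, 0, 1, 0, 0, 0, 0, 0, 0, 1, 0, 0, 0, 0, 0, 0, 1]}}

```text
clock: 14.18
eef_pos: [601.8, 72.9, 124.3]
tool_rot: [-3.141, 0.001, 3.106]
force: [-1.8, -0.6, 6.7]
width: 7.1
gripper_force: 60.5
```

```bash
python3 - <<'E'
from h import *
s=ctrl.read_state();print(s["clock"],s["force"],s["torque"],s["eef_pos"])
cv2.imwrite("pics/s4.png",cv2.resize(ctrl.get_image("scene")[110:250,190:330,::-1],None,fx=4.2,fy=4.2,interpolation=cv2.INTER_CUBIC))
E
```

```text
14.175 [-1.759687   -0.62940942  6.65616452] [-0.18673371  0.3598681  -0.01880702] [601.82356071  72.90193302 124.26997392]
```

View pics/s4.png

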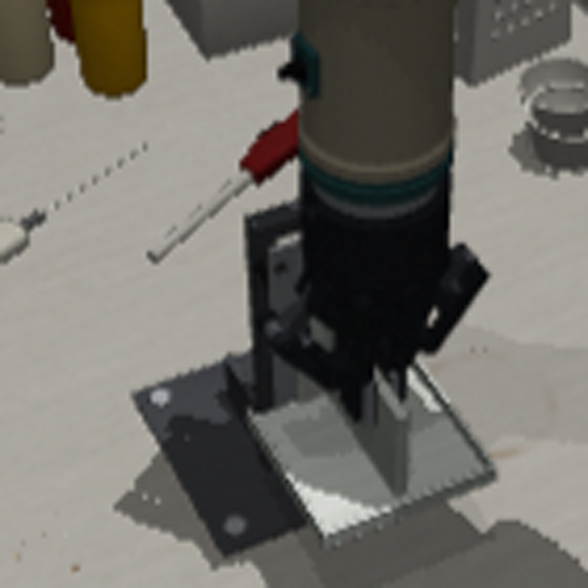

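Pressed at about 10.5 N, with the shelf level and flush against the strip. I'll ease the springs back and then release.

>>> {"name": "carry_out", "arguments": {"deltas": [0, 0, 0, 0.001, 0, -0.001, 1, 0, 0, 0, 0.001, 0, -0.001, 1, 0, 0, 0, 0, 0, 0, 1, 0, 0, 0, 0, 0, 0, 1]}}

```text
clock: 14.72
eef_pos: [599.4, 72.9, 125.4]
tool_rot: [-3.142, -0.0, 3.106]
force: [-0.1, 1.0, 2.1]
width: 7.1
gripper_force: 59.8
```

>>> {"name": "carry_out", "arguments": {"deltas": [0, 0, 0, 0, 0, -0.001, 1, 0, 0, 0, 0, 0, 0, 1, 0, 0, 0, 0, 0, 0, 0.6, 0, 0, 0, 0, 0, 0, 0.2, 0, 0, 0, 0, 0, 0, 0, 0, 0, 0, 0, 0, 0, 0, 0, 0, 0, 0, 0, 0, 0]}}

```text
clock: 15.6
eef_pos: [599.0, 72.9, 126.3]
tool_rot: [-3.141, -0.001, 3.106]
force: [0.1, 0.5, -0.2]
width: 42.7
gripper_force: 0.0
```

>>> {"name": "carry_out", "arguments": {"deltas": [0, 0, 0, 0, 0, -0.01, 0, 0, 0, 0, 0, 0, -0.02, 0, 0, 0, 0, 0, 0, -0.03, 0, 0, 0, 0, 0, 0, -0.04, 0, 0, 0, 0, 0.02, 0, -0.04, 0, 0, 0, 0, 0.05, 0, -0.02, 0, 0, 0, 0, 0.05, 0, 0, 0, 0, 0, 0, 0, 0, 0, 0]}}

```text
clock: 16.6
eef_pos: [475.6, 77.2, 287.4]
tool_rot: [-3.138, -0.002, 3.109]
force: [0.3, -0.1, -0.1]
width: 42.7
gripper_force: 0.0
```

```bash
python3 - <<'E'
from h import *
s=ctrl.read_state();print(s["clock"],s["force"],s["eef_pos"])
a=ctrl.get_image("scene");b=ctrl.get_image("wrist")
f=lambda im,h:cv2.resize(im,(int(im.shape[1]*h/im.shape[0]),h),interpolation=cv2.INTER_CUBIC)
cv2.imwrite("pics/end.png",np.hstack([f(a[120:260,195:325],420),f(b[100:400,150:410],420)])[:,:,::-1])
E
```

```text
16.6 [ 0.30642844 -0.06795171 -0.06756876] [475.58881034  77.1837146  287.41039559]
```

View pics/end.png

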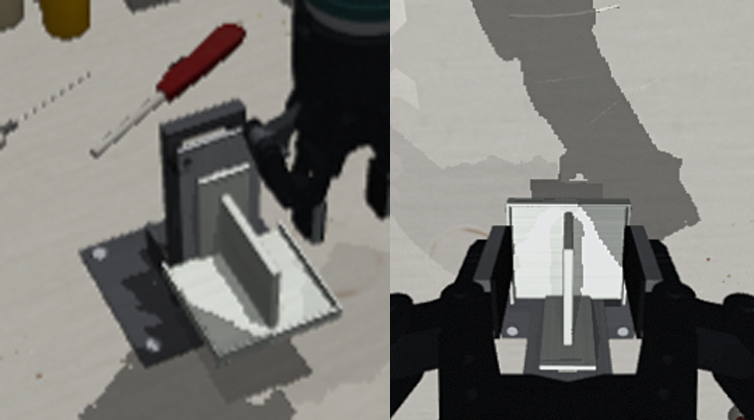

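The final views show the shelf hanging level and flush against the strip, centred, with the gripper clear of it. Handing in.

```bash
python3 -c "
from cell import ctrl
print(ctrl.finish_job())"
```

```text
the job is handed in; nothing more can be done
None
```

The shelf hangs by itself in the top two slots, looking level and flush in the final pictures. It was pressed down at about 10.5 N and released, the arm never went near the jars or tin, and I handed the job in at about 17 s; no verdict was returned.

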